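# Throw the interlocked bench switch levers in their hidden order

## Robot

A 6-joint arm with a two-finger parallel gripper is mounted at the origin on the work surface. World frame = base frame: x ahead of the robot, y to its left, z up, the work surface at z = 0. Lengths are in m, angles in rad, forces in N, time in s.
With the tool pointing down it reaches from about 0.35 to 0.775 m from the base axis. Payload 7.3 kg.
Tool frame: the origin (TCP) lies between the finger pads; the fingertips stand 25 mm ahead of it and the grasp point (between the pads) lies 6 mm ahead of it; y points along the fingers, z is the direction in which the jaws open and shut, and the axes are right-handed (so a half turn about y gives the same grasp; the last joint's range is limited). The gripper opens to 92 mm and grips with 3 to 60 N. Pads are 19 mm wide; open, the fingers measure 130 mm over their backs; the gripper's body (75 mm by 190 mm) begins 47 mm behind the grasp point.
Start: joints at [-1.267, 0.342, 1.524, -0, 1.275, -0.146], TCP at [0.228, -0.473, 0.252] pointing down, gripper open.
Joint ranges: [-2.53, 2.53], [-0.77, 2.02], [0.04, 2.7], [-1, 4.14], [0.28, 2.66], [-3.11, 3.11]. Speed limits (rad/s): [2.57, 2.57, 3.14, 3.14, 3.14, 3.14].

## Interface

Orientations are given as [roll, pitch, yaw] about the fixed x, y, z axes, in that order (R = Rz(yaw) Ry(pitch) Rx(roll)).
In Python, from cell import sensors, read_camera, hand_in gives the robot as it stands. The module is installed in compiled form; this text tells all that it offers.
- The arm moves only by the tool send_rows, never from a script. Its argument "motion" is a list that holds one entry, the list of rows, each a list of 4 numbers: the shift along the tool's x, y, z in m, then the turn about the tool's y in degrees. In form: [[[tx, ty, tz, twist], ...]]. A call has 1 to 8 rows; each row is the pose to reach, as a shift and turn from the pose measured when the call began, along the tool's axes at that moment; what a row does not reach only later rows make up. A row lasts 1/10 s, in which the tool goes at most 50 mm and 8.59 degrees, less where a joint would pass 70% of its speed; a pose out of reach is approached as far as the arm can. A call with a gripper value outside its range is refused whole. "gripper" is the opening, from 0 (shut) to 1 (fully open), set as the call begins (left out, the last holds). The fingers move at their own pace and stop on an object; "grip_force" is the grip in N (left out, the last holds). Time passes only in rows, so rows that repeat a pose let the fingers close. It gives the time, the measured TCP pose, the force and the opening at its end, in the units of the state.
- sensors.observe(): the state, without advancing time (a new reading comes with each control period).
- read_camera(name): name is "scene" or "side" or "wrist"; returns a dict with "frame" (400x640x3 uint8, red, green, blue), "fx", "fy", "cx", "cy" (pixels), "extrinsics" (4x4, takes a point from world to camera coordinates). Camera axes: x right, y up, looking along -z (the intrinsics and any distortion apply to the point x, -y, -z); pixel columns grow to the right and rows downward; lengths in m; the calibration is good to about 2 mm. A picture is of the moment at which its call begins. There is no depth.
- hand_in(): hands the job in, once; it reports no verdict.
The state is a dict: "time": time; "qpos": joint angles; "qvel": joint speeds; "joint_efforts": joint torques, N m; "tool_pos": TCP position; "tool_rot": TCP orientation; "contact_force": force on the tool from outside, world axes, zero at the start; "torque": the same for the moment, N m; "opening": finger opening in m.
Only numpy, scipy, OpenCV 4.12 (cv2) and the standard library are available. Lean on these libraries where they do the work, as an engineer would, in place of code of your own. Each camera call takes 0.05 s, during which the arm holds its last target.

## Task

Switch on the lab bench: throw all three levers of the white switch bank fully over, away from the robot, and leave them there. The bank lets them over only one at a time in a hidden order, so feel which lever is free, never force a blocked one, and leave the things standing around where they are.

Things in the scene. Friction and masses are not known exactly. Their poses are not given: they have to be found in the camera images.
- bank: Switch bank: white steel box 170 (x) x 290 (y) x 85 mm high, fixed to the bench, with a grey ledge 45 mm high and 80 mm deep along its far side. Origin: centre of the white box's underside; x points away from the robot (the way levers are thrown), y left, z up. Levers stand in a row: green at y=+85, yellow at 0, blue at -85 mm, each on a pivot parallel to y at x=0, 72 mm above the bench.
- bank_top (a point): Middle of the bank's top face, 85 mm above the bench. A hidden interlock under it frees the levers one after another, in an order that differs each time and can only be felt: a blocked lever gives up to about 0.14 rad from off (12 mm at the grip), then stops firmly; it becomes free when the one before it is fully over. Pushing any lever with more than 20 N spoils the mechanism.
- lever_left (a joint): Angle of the green lever (left one as seen from the robot), rad: 0 = off, leaning 0.5 rad from upright towards the robot; 1.0 = fully over, leaning 0.5 rad away from the robot, against its end stop. Free, it moves with an even drag of 1 to 5 N at the grip and stays where it is left. It starts off, anywhere within 0.06 rad of 0.
- grip_left (a point): Centre of the green lever's plastic grip: a cylinder 24 mm in diameter and 55 mm long along the lever (from 60 to 115 mm from the pivot; this point is at 87.5 mm) on a 10 mm steel rod. The point's z axis points along the lever to its free end.
- lever_mid (a joint): Angle of the yellow lever (middle one as seen from the robot), rad: 0 = off, leaning 0.5 rad from upright towards the robot; 1.0 = fully over, leaning 0.5 rad away from the robot, against its end stop. Free, it moves with an even drag of 1 to 5 N at the grip and stays where it is left. It starts off, anywhere within 0.06 rad of 0.
- grip_mid (a point): Centre of the yellow lever's plastic grip: a cylinder 24 mm in diameter and 55 mm long along the lever (from 60 to 115 mm from the pivot; this point is at 87.5 mm) on a 10 mm steel rod. The point's z axis points along the lever to its free end.
- lever_right (a joint): Angle of the blue lever (right one as seen from the robot), rad: 0 = off, leaning 0.5 rad from upright towards the robot; 1.0 = fully over, leaning 0.5 rad away from the robot, against its end stop. Free, it moves with an even drag of 1 to 5 N at the grip and stays where it is left. It starts off, anywhere within 0.06 rad of 0.
- grip_right (a point): Centre of the blue lever's plastic grip: a cylinder 24 mm in diameter and 55 mm long along the lever (from 60 to 115 mm from the pivot; this point is at 87.5 mm) on a 10 mm steel rod. The point's z axis points along the lever to its free end.
- dropper: Bystander, loose: amber dropper bottle, 28 mm wide, 62 mm high, standing on the bank's ledge; origin under its centre.
- card_stand: Bystander, loose: white stand with four upright gel cards, 40 x 80 x 62 mm, on the bank's ledge; origin under its centre.
- marker: Bystander, loose: blue marker pen, 14 mm thick, 134 mm long, lying on the bench; origin on its underside at mid length.
- swab_pot: Bystander, loose: blue cup, 64 mm wide, 70 mm high, beside the bank (right); origin under its centre.
- wash_bottle: Bystander, loose: white bottle with red cap, 60 mm wide, 140 mm high, beside the bank (left); origin under its centre.

How it is judged:
On the way, in this order (a step that is already met when the one before it is completed fails the run):
1. one lever is fully over (value of joint any of lever_left, lever_mid, lever_right above 0.9 rad), for 0.2 s.
2. two levers are fully over ((value of joint each of lever_left, lever_mid above 0.9 rad or value of joint each of lever_left, lever_right above 0.9 rad or value of joint each of lever_mid, lever_right above 0.9 rad)), for 0.2 s.
3. all three levers are fully over (value of joint each of lever_left, lever_mid, lever_right above 0.9 rad), for 0.2 s.
At the end, for the whole second after the job is handed in: All three levers are fully over (each at more than 0.9 rad of its 1.0 rad throw) and at rest (all of step 3 and velocity of joint lever_left between -0.05 and 0.05 rad/s and velocity of joint lever_mid between -0.05 and 0.05 rad/s and velocity of joint lever_right between -0.05 and 0.05 rad/s); the robot touches nothing.
It fails at once if a lever is pushed with more than 20 N (contact force between any of the fingers, the arm and lever_left above 20 N or contact force between any of the fingers, the arm and lever_mid above 20 N or contact force between any of the fingers, the arm and lever_right above 20 N).
It fails at once if one of the loose things standing around is moved more than 30 mm (distance of any of dropper, card_stand, marker, swab_pot, wash_bottle from where it was at the start of the episode above 0.03 m).
It also fails if it takes over 67 s, if anything falls off the work surface, if the arm or the gripper's body presses on something with over 40 N, if the wrist force passes 120 N, or if a joint passes its speed limit or range.

## Working session

There is one attempt and no reset: what is moved stays moved. The work goes in short steps, Python scripts to look and compute and a tool call to move; the robot and the scene stay as the last step left them, time stands still between calls to the robot, and variables do not carry over. Pictures are saved under pics/ and viewed, and the job is handed in when it is done.

Besides the shell and the picture viewer there is one more tool, called as a command line: name --argument value ..., lists and objects as JSON in quotes. send_rows: Moves the arm, as the interface text tells. Its arguments: {"type":"object","properties":{"motion":{"type":"array"},"gripper":{"type":"number"},"grip_force":{"type":"number"}},"required":["motion"]}

```bash
mkdir -p pics; python3 - <<'E'
from cell import sensors, read_camera
import cv2,numpy as np,pickle
s=sensors.observe()
for k,v in s.items(): print(k,np.round(v,4))
d={}
for n in ("scene","side","wrist"):
    c=read_camera(n); d[n]=c
    cv2.imwrite(f"pics/{n}0.png",c["frame"][:,:,::-1]); print(n,c["fx"],c["fy"],c["cx"],c["cy"],[k for k in c]); print(np.round(c["extrinsics"],3).tolist())
pickle.dump(d,open("c0.pkl","wb"))
E
```

```text
time 0.0
qpos [-1.267   0.3428  1.525   0.      1.2754 -0.146 ]
qvel [-0.0009 -0.0006 -0.0001  0.0008 -0.0012  0.0002]
joint_efforts [-2.80000e-03 -4.31240e+01 -2.44229e+01  7.16000e-02  5.59000e-02
 -1.00000e-04]
tool_pos [ 0.2282 -0.4724  0.251 ]
tool_rot [-1.5724e+00  2.0000e-04 -2.6918e+00]
contact_force [-0.8249 -0.3049 -0.0061]
torque [-0.0003  0.016   0.0323]
opening 0.092
scene 388.6668544269134 388.6668544269134 322.18839865496915 197.84254356257094 ['frame', 'fx', 'fy', 'cx', 'cy', 'extrinsics']
[[-0.535, 0.844, 0.017, 0.229], [-0.595, -0.391, 0.702, 0.231], [0.599, 0.366, 0.712, -1.293], [0.0, 0.0, 0.0, 1.0]]
side 456.954422999048 456.954422999048 319.09011558949504 202.0876236360286 ['frame', 'fx', 'fy', 'cx', 'cy', 'extrinsics']
[[-0.708, -0.707, -0.004, 0.369], [0.513, -0.517, 0.685, -0.32], [-0.486, 0.483, 0.728, -0.976], [0.0, 0.0, 0.0, 1.0]]
wrist 348.1208817587637 348.1208817587637 320.4680157098277 198.1492347630024 ['frame', 'fx', 'fy', 'cx', 'cy', 'extrinsics']
[[0.435, -0.9, -0.002, -0.524], [0.868, 0.419, -0.267, 0.033], [0.241, 0.115, 0.964, -0.39], [0.0, 0.0, 0.0, 1.0]]
```

View pics/scene0.png

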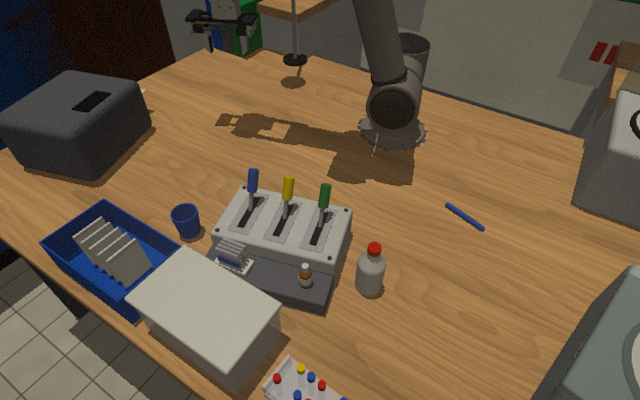

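View pics/side0.png

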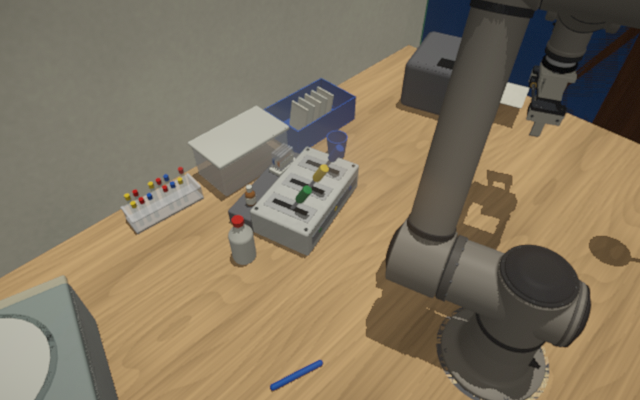

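View pics/wrist0.png

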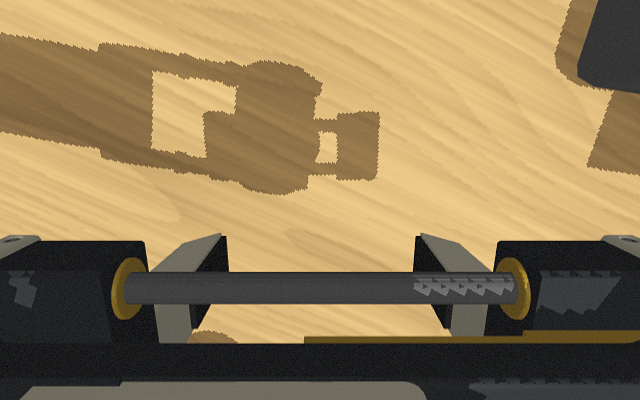

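```bash
python3 - <<'E'
import cv2,pickle,numpy as np
d=pickle.load(open("c0.pkl","rb"))
a=d["scene"]["frame"][155:315,160:400]; b=d["side"]["frame"][125:265,220:380]
cv2.imwrite("pics/z1.png",cv2.resize(a[:,:,::-1],None,fx=3.2,fy=3.2,interpolation=cv2.INTER_CUBIC))
cv2.imwrite("pics/z2.png",cv2.resize(b[:,:,::-1],None,fx=4,fy=4,interpolation=cv2.INTER_CUBIC))
E
```

```text
(no output)
```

View pics/z1.png

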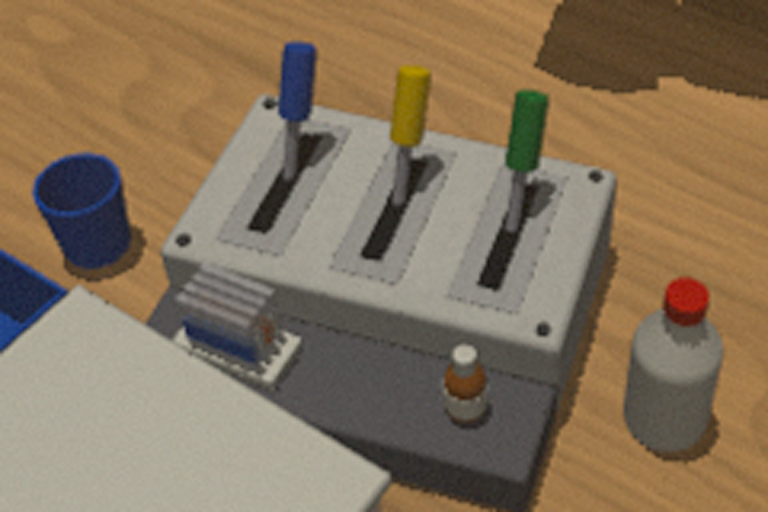

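View pics/z2.png

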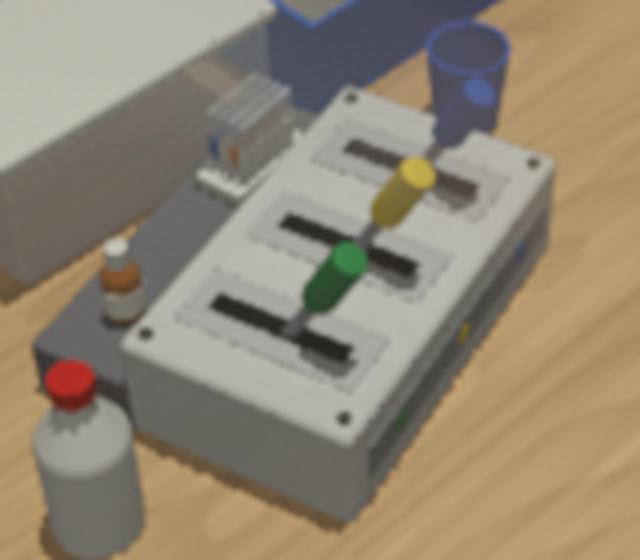

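```bash
cat > h.py <<'E'
import numpy as np
def ray(c,u,v):
    E=c["extrinsics"];R=E[:3,:3];t=E[:3,3]
    d=np.array([(u-c["cx"])/c["fx"],-(v-c["cy"])/c["fy"],-1.]); return -R.T@t, R.T@d
def onz(c,u,v,z):
    o,d=ray(c,u,v); return o+d*(z-o[2])/d[2]
def tri(rs):
    A=np.zeros((3,3));b=np.zeros(3)
    for o,d in rs:
        d=d/np.linalg.norm(d);P=np.eye(3)-np.outer(d,d);A+=P;b+=P@o
    p=np.linalg.solve(A,b)
    return p,[np.linalg.norm((np.eye(3)-np.outer(d,d)/(d@d))@(p-o)) for o,d in rs]
def proj(c,p):
    q=c["extrinsics"]@np.append(p,1); return c["cx"]+c["fx"]*q[0]/-q[2], c["cy"]-c["fy"]*q[1]/-q[2]
E
python3 - <<'E'
import pickle,cv2
from h import *
d=pickle.load(open("c0.pkl","rb"));S,D=d["scene"],d["side"]
a=np.array([[269,103],[597,176],[183,240],[544,328]])/3.2+[160,155]
b=np.array([[533,162],[344,418],[350,97],[146,334]])/4+[220,125]
names=["nr","nl","fr","fl"];P=[]
for n,x,y in zip(names,a,b):
    p1=onz(S,*x,.085);p2=onz(D,*y,.085);p,e=tri([ray(S,*x),ray(D,*y)]);P.append((p1+p2)/2)
    print(n,p1.round(4),p2.round(4),p.round(4),np.round(e,4))
P=np.array(P);c=P.mean(0);yv=(P[1]+P[3]-P[0]-P[2])[:2];yaw=np.arctan2(-yv[0],yv[1]);xv=(P[2]+P[3]-P[0]-P[1])[:2];print("centre",c,"yaw",yaw,np.arctan2(xv[1],xv[0]))
hs=cv2.cvtColor(S["frame"],cv2.COLOR_RGB2HSV);hd=cv2.cvtColor(D["frame"],cv2.COLOR_RGB2HSV)
rng={"green":((45,110,30),(85,255,255)),"yellow":((22,150,80),(34,255,255)),"blue":((105,120,40),(130,255,255))}
def cen(h,r,x0,y0,x1,y1):
    m=np.zeros(h.shape[:2],np.uint8);m[y0:y1,x0:x1]=cv2.inRange(h,*r)[y0:y1,x0:x1]
    n,l,s,ce=cv2.connectedComponentsWithStats(m);
    if n<2:return None
    k=1+np.argmax(s[1:,4]);return ce[k],s[k]
R=np.array([[np.cos(yaw),-np.sin(yaw)],[np.sin(yaw),np.cos(yaw)]])
for n,r in rng.items():
    A=cen(hs,r,240,160,340,215);B=cen(hd,r,290,150,345,210);print(n,A,B)
    if B and n!="blue":
        p,e=tri([ray(S,*A[0]),ray(D,*B[0])]);q=R.T@(p-c)[:2];print(p,e,"bank",q,"ang",np.arctan2(q[0],p[2]-.072)+.5)
E
```

```text
nr [ 0.5461 -0.156   0.085 ] [ 0.5468 -0.1591  0.085 ] [ 0.5459 -0.157   0.0856] [0.0012 0.0012]
nl [0.4735 0.0949 0.085 ] [0.4742 0.0913 0.085 ] [0.4734 0.0935 0.0858] [0.0016 0.0016]
fr [ 0.6843 -0.116   0.085 ] [ 0.6858 -0.1184  0.085 ] [ 0.6845 -0.1164  0.086 ] [0.0009 0.0009]
fl [0.6108 0.1336 0.085 ] [0.6119 0.1314 0.085 ] [0.6111 0.1329 0.0859] [0.001 0.001]
centre [ 0.57918411 -0.0123028   0.085     ] yaw 0.2844871701953532 0.2810557697674779
green (array([324.02739726, 195.21461187]), array([318, 184,  13,  24, 219], dtype=int32)) (array([305.60606061, 190.15151515]), array([297, 185,  15,  14,  66], dtype=int32))
[0.51789693 0.05372286 0.15514171] [np.float64(0.006115482924461046), np.float64(0.006115482924461071)] bank [-0.04029267  0.08057298] ang 0.048726718301442595
yellow (array([287.5720524, 187.5371179]), array([282, 176,  12,  25, 229], dtype=int32)) (array([324., 168.]), array([321, 165,   7,   7,  39], dtype=int32))
[ 0.54041663 -0.03005626  0.15484371] [np.float64(0.008352543780347017), np.float64(0.008352543780347048)] bank [-0.04219202 -0.00615919] ang 0.028942795761922935
blue (array([251.7150838 , 179.60335196]), array([247, 169,  11,  24, 179], dtype=int32)) None
```

```bash
cat >> h.py <<'E'
from scipy.spatial.transform import Rotation as Rt
C=np.array([.5792,-.0123]);YAW=.283
RB=np.array([[np.cos(YAW),-np.sin(YAW)],[np.sin(YAW),np.cos(YAW)]])
def state():
    from cell import sensors
    s=sensors.observe();R=Rt.from_euler("xyz",s["tool_rot"]).as_matrix();return s,R
def rep(bx=None,by=None,z=None):
    s,R=state();p=np.array(s["tool_pos"]);b=RB.T@(p[:2]-C)
    f=RB.T@np.array(s["contact_force"])[:2]
    print("t",s["time"],"bank",b.round(4),"z",p[2].round(4),"Fbank",f.round(2),"Fz",round(s["contact_force"][2],2),"twist to align deg",np.degrees(s["tool_rot"][2]-(YAW-np.pi)).round(2), np.round(s["tool_rot"],3))
    if bx is not None:
        g=np.append(C+RB@[bx,by],z);print("shift tool",(R.T@(g-p)).round(4))
E
python3 -c "
from h import *
rep(-.1,-.085,.25)"
```

```text
t 0.15 bank [-0.4656 -0.3439] z 0.2512 Fbank [0.28 0.86] Fz 0.57 twist to align deg 9.56 [-1.572  0.    -2.692]
shift tool [-0.4035  0.0015 -0.1946]
```

send_rows --motion '[[[-0.04,0,-0.02,2],[-0.08,0,-0.04,4],[-0.12,0,-0.06,6],[-0.16,0,-0.08,8],[-0.2,0,-0.1,9.6],[-0.24,0,-0.12,9.6],[-0.28,0,-0.14,9.6],[-0.32,0,-0.155,9.6]]]' --gripper 0 --grip_force 20

```text
time: 0.95
tool_pos: [0.4496, -0.1918, 0.2514]
tool_rot: [-1.572, -0.0, -2.859]
contact_force: [-0.5, -0.7, -0.2]
opening: 0.0327
```

```bash
python3 -c "
from h import *
rep(-.105,-.085,.167)"
```

```text
t 0.95 bank [-0.1746 -0.1362] z 0.2514 Fbank [-0.73 -0.57] Fz -0.16 twist to align deg -0.03 [-1.572 -0.    -2.859]
shift tool [-0.0696  0.0845 -0.0511]
```

send_rows --motion '[[[-0.035,0.02,-0.03,0],[-0.06,0.05,-0.051,0],[-0.066,0.08,-0.051,0],[-0.068,0.0845,-0.051,0],[-0.068,0.0845,-0.051,0],[-0.068,0.0845,-0.051,0]]]'

```text
time: 1.55
tool_pos: [0.501, -0.1247, 0.1683]
tool_rot: [-1.571, 0.001, -2.86]
contact_force: [0.0, 0.0, 0.2]
opening: 0.0006
```

```bash
python3 - <<'E'
from h import *
from cell import read_camera
import cv2
rep(-.08,-.085,.167)
for n in("scene","wrist"):
    cv2.imwrite(f"pics/{n}1.png",read_camera(n)["frame"][:,:,::-1])
E
```

```text
t 1.55 bank [-0.1065 -0.0861] z 0.1683 Fbank [0.03 0.02] Fz 0.15 twist to align deg -0.09 [-1.571e+00  1.000e-03 -2.860e+00]
shift tool [-0.0265  0.0013 -0.0012]
```

View pics/scene1.png

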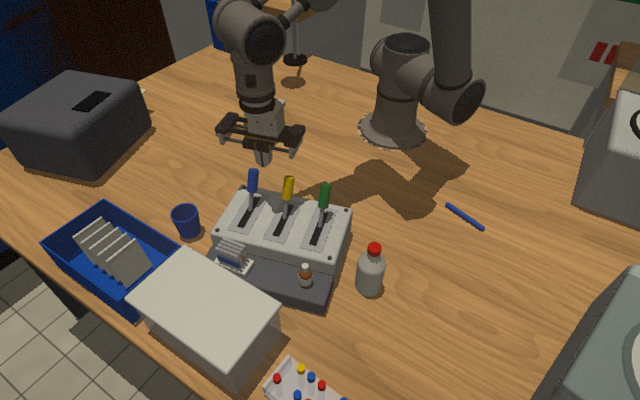

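View pics/wrist1.png

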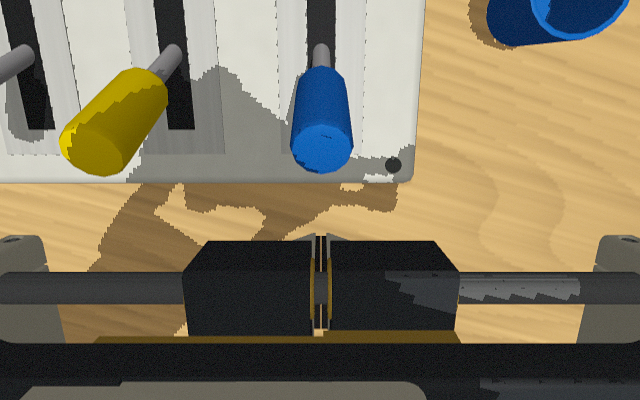

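send_rows --motion '[[[-0.008,0,0,0],[-0.016,0,0,0],[-0.02,0,0,0],[-0.02,0,0,0]]]'

```text
time: 2.05
tool_pos: [0.5209, -0.1191, 0.1686]
tool_rot: [-1.57, 0.002, -2.86]
contact_force: [0.1, -0.1, 0.4]
opening: 0.0009
```

send_rows --motion '[[[-0.004,0,0,0],[-0.006,0,0,0],[-0.006,0,0,0]]]'

```text
time: 2.35
tool_pos: [0.5269, -0.1173, 0.1685]
tool_rot: [-1.57, 0.002, -2.86]
contact_force: [0.8, 0.6, -0.6]
opening: 0.0007
```

send_rows --motion '[[[-0.002,0,0,0],[-0.004,0,0,0],[-0.004,0,0,0]]]'

```text
time: 2.65
tool_pos: [0.5309, -0.1162, 0.1686]
tool_rot: [-1.57, 0.002, -2.86]
contact_force: [-0.3, 0.1, 0.6]
opening: 0.0006
```

```bash
python3 -c "
from h import *
rep(-.08,-.085,.167)"
```

```text
t 2.65 bank [-0.0754 -0.0863] z 0.1686 Fbank [-0.31  0.17] Fz 0.6 twist to align deg -0.06 [-1.57e+00  2.00e-03 -2.86e+00]
shift tool [ 0.0046  0.0016 -0.0013]
```

send_rows --motion '[[[-0.002,0,0,0],[-0.003,0,0,0],[-0.003,0,0,0]]]'

```text
time: 2.95
tool_pos: [0.5335, -0.1154, 0.1685]
tool_rot: [-1.57, 0.001, -2.86]
contact_force: [-1.6, -0.9, -0.4]
opening: 0.0004
```

send_rows --motion '[[[-0.002,0,0,0],[-0.003,0,0,0],[-0.003,0,0,0]]]'

```text
time: 3.25
tool_pos: [0.5363, -0.1147, 0.1687]
tool_rot: [-1.57, 0.001, -2.86]
contact_force: [-4.8, -1.5, 4.6]
opening: 0.0006
```

send_rows --motion '[[[-0.001,0,0,0],[-0.002,0,0,0],[-0.002,0,0,0]]]'

```text
time: 3.55
tool_pos: [0.5383, -0.1141, 0.1689]
tool_rot: [-1.57, 0.001, -2.86]
contact_force: [-4.2, -0.8, 3.9]
opening: 0.0005
```

send_rows --motion '[[[-0.001,0,0,0],[-0.002,0,0,0],[-0.002,0,0,0]]]'

```text
time: 3.85
tool_pos: [0.5404, -0.1136, 0.1688]
tool_rot: [-1.57, 0.001, -2.859]
contact_force: [-3.1, -1.1, 2.4]
opening: 0.0005
```

Steady drag, still moving (about 7 mm in). Continue in small steps through the block zone.

send_rows --motion '[[[-0.001,0,0,0],[-0.002,0,0,0],[-0.002,0,0,0]]]'

```text
time: 4.15
tool_pos: [0.5418, -0.1132, 0.169]
tool_rot: [-1.57, 0.0, -2.859]
contact_force: [-8.4, -2.1, 7.0]
opening: 0.0007
```

send_rows --motion '[[[-0.001,0,0,0],[-0.002,0,0,0],[-0.002,0,0,0]]]'

```text
time: 4.45
tool_pos: [0.5426, -0.1129, 0.1694]
tool_rot: [-1.57, -0.002, -2.859]
contact_force: [-9.3, -2.6, 8.4]
opening: 0.0003
```

send_rows --motion '[[[-0.001,0,0,0],[-0.001,0,0,0]]]'

```text
time: 4.65
tool_pos: [0.5426, -0.1129, 0.1695]
tool_rot: [-1.57, -0.005, -2.859]
contact_force: [-9.7, -2.5, 7.0]
opening: 0.0004
```

send_rows --motion '[[[0.015,0,0,0],[0.025,0,-0.02,0],[0.025,0,-0.06,0],[0.025,0,-0.086,0],[0.02,0,-0.086,0],[0.016,0,-0.086,0],[0.016,0,-0.086,0]]]'

```text
time: 5.35
tool_pos: [0.5046, -0.0352, 0.1695]
tool_rot: [-1.57, -0.003, -2.859]
contact_force: [0.3, 0.0, -0.8]
opening: 0.0003
```

```bash
python3 -c "
from h import *
rep(-.075,0,.168)"
```

```text
t 5.35 bank [-0.0781 -0.0012] z 0.1695 Fbank [ 0.27 -0.06] Fz -0.83 twist to align deg -0.04 [-1.57  -0.003 -2.859]
shift tool [-0.0031  0.0015 -0.0012]
```

send_rows --motion '[[[-0.002,0,0,0],[-0.004,0.001,-0.001,0],[-0.006,0.001,-0.001,0],[-0.006,0.001,-0.001,0]]]'

```text
time: 5.75
tool_pos: [0.5097, -0.0333, 0.1684]
tool_rot: [-1.57, -0.005, -2.86]
contact_force: [-3.8, -2.8, 2.2]
opening: 0.0007
```

send_rows --motion '[[[-0.001,0,0,0],[-0.002,0,0,0],[-0.003,0,0,0],[-0.003,0,0,0]]]'

```text
time: 6.15
tool_pos: [0.512, -0.0327, 0.1686]
tool_rot: [-1.57, -0.006, -2.86]
contact_force: [-5.2, -2.3, 4.7]
opening: 0.0007
```

send_rows --motion '[[[-0.001,0,0,0],[-0.002,0,0,0],[-0.003,0,0,0],[-0.003,0,0,0]]]'

```text
time: 6.55
tool_pos: [0.5144, -0.0321, 0.1687]
tool_rot: [-1.57, -0.007, -2.86]
contact_force: [-5.5, -1.9, 3.8]
opening: 0.0003
```

send_rows --motion '[[[-0.001,0,0,0],[-0.002,0,0,0],[-0.002,0,0,0]]]'

```text
time: 6.85
tool_pos: [0.5159, -0.0317, 0.1688]
tool_rot: [-1.57, -0.009, -2.86]
contact_force: [-4.0, -1.8, 3.8]
opening: 0.0003
```

send_rows --motion '[[[-0.001,0,0,0],[-0.002,0,0,0],[-0.002,0,0,0]]]'

```text
time: 7.15
tool_pos: [0.5175, -0.0313, 0.169]
tool_rot: [-1.57, -0.009, -2.861]
contact_force: [-5.1, -1.7, 3.5]
opening: 0.0005
```

```bash
python3 -c "
from h import *
rep(-.075,0,.168)"
```

```text
t 7.15 bank [-0.0646 -0.001 ] z 0.169 Fbank [-5.4  -0.17] Fz 3.54 twist to align deg -0.11 [-1.57  -0.009 -2.861]
shift tool [ 0.0104  0.0011 -0.001 ]
```

send_rows --motion '[[[-0.001,0,0,0],[-0.002,0,0,0],[-0.002,0,0,0]]]'

```text
time: 7.45
tool_pos: [0.5192, -0.0308, 0.1691]
tool_rot: [-1.571, -0.01, -2.861]
contact_force: [-4.4, -1.5, 3.7]
opening: 0.0003
```

send_rows --motion '[[[-0.001,0,0,0],[-0.0015,0,0,0],[-0.0015,0,0,0]]]'

```text
time: 7.75
tool_pos: [0.5207, -0.0304, 0.169]
tool_rot: [-1.571, -0.01, -2.861]
contact_force: [-4.1, -1.3, 4.9]
opening: 0.0001
```

send_rows --motion '[[[-0.001,0,0,0],[-0.002,0,0,0],[-0.002,0,0,0]]]'

```text
time: 8.05
tool_pos: [0.5229, -0.0297, 0.169]
tool_rot: [-1.571, -0.009, -2.861]
contact_force: [-3.3, -1.4, 3.2]
opening: 0.0006
```

send_rows --motion '[[[-0.001,0,0,0],[-0.002,0,0,0],[-0.002,0,0,0]]]'

```text
time: 8.35
tool_pos: [0.525, -0.0291, 0.1689]
tool_rot: [-1.57, -0.009, -2.861]
contact_force: [-3.5, -1.9, 3.8]
opening: 0.0005
```

send_rows --motion '[[[-0.001,0,0,0],[-0.002,0,0,0],[-0.002,0,0,0]]]'

```text
time: 8.65
tool_pos: [0.5271, -0.0285, 0.1689]
tool_rot: [-1.57, -0.009, -2.861]
contact_force: [-2.6, -1.3, 3.6]
opening: 0.0005
```

send_rows --motion '[[[-0.003,0,0,0],[-0.006,0,0,0],[-0.009,0,0,0],[-0.012,0,0,0],[-0.015,0,0,0],[-0.018,0,0,0],[-0.02,0,0,0]]]'

```text
time: 9.35
tool_pos: [0.5467, -0.0229, 0.1687]
tool_rot: [-1.57, -0.009, -2.86]
contact_force: [-2.3, -1.1, 1.5]
opening: 0.0004
```

send_rows --motion '[[[-0.003,0,0,0],[-0.006,0,0,0],[-0.009,0,0,0],[-0.012,0,0,0],[-0.015,0,0,0],[-0.018,0,0,0],[-0.02,0,0,0]]]'

```text
time: 10.05
tool_pos: [0.5662, -0.0173, 0.1687]
tool_rot: [-1.57, -0.008, -2.86]
contact_force: [-2.5, -1.6, 4.1]
opening: 0.0007
```

```bash
python3 - <<'E'
from h import *
from cell import read_camera
import cv2
rep(0,0,.168)
cv2.imwrite(f"pics/s2.png",cv2.resize(read_camera("scene")["frame"][120:320,160:400,::-1],None,fx=3,fy=3))
E
```

```text
t 10.05 bank [-0.0139 -0.0011] z 0.1687 Fbank [-2.81 -0.84] Fz 4.14 twist to align deg -0.11 [-1.57  -0.008 -2.86 ]
shift tool [-0.0139  0.0006 -0.0012]
```

View pics/s2.png

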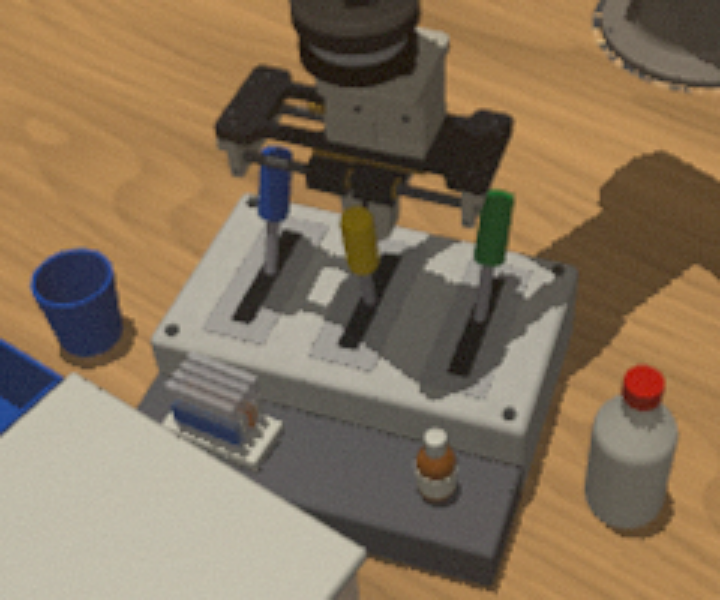

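send_rows --motion '[[[-0.003,0,0,0],[-0.006,0,0,0],[-0.009,0,0,0],[-0.012,0,0,0],[-0.014,0,0,0],[-0.014,0,0,0]]]'

```text
time: 10.7
tool_pos: [0.5801, -0.0132, 0.1682]
tool_rot: [-1.57, -0.008, -2.86]
contact_force: [-1.1, -0.7, 0.7]
opening: 0.0005
```

send_rows --motion '[[[-0.002,0,0,0],[-0.004,0,0,0],[-0.006,0,0,0],[-0.006,0,0,0]]]'

```text
time: 11.1
tool_pos: [0.5859, -0.0114, 0.1678]
tool_rot: [-1.571, -0.009, -2.86]
contact_force: [-2.9, -1.6, -1.0]
opening: 0.0006
```

send_rows --motion '[[[-0.0015,0,0,0],[-0.003,0,0,0],[-0.003,0,0,0]]]'

```text
time: 11.4
tool_pos: [0.5889, -0.0105, 0.1677]
tool_rot: [-1.571, -0.009, -2.86]
contact_force: [-3.5, -1.4, -1.1]
opening: 0.0003
```

```bash
python3 - <<'E'
from h import *
from cell import read_camera
import cv2
rep(0,0,.168)
cv2.imwrite(f"pics/s3.png",cv2.resize(read_camera("scene")["frame"][120:320,160:400,::-1],None,fx=3,fy=3))
E
```

```text
t 11.4 bank [ 0.0098 -0.001 ] z 0.1677 Fbank [-3.78 -0.41] Fz -1.08 twist to align deg -0.09 [-1.571 -0.009 -2.86 ]
shift tool [ 0.0098 -0.0002 -0.0009]
```

View pics/s3.png

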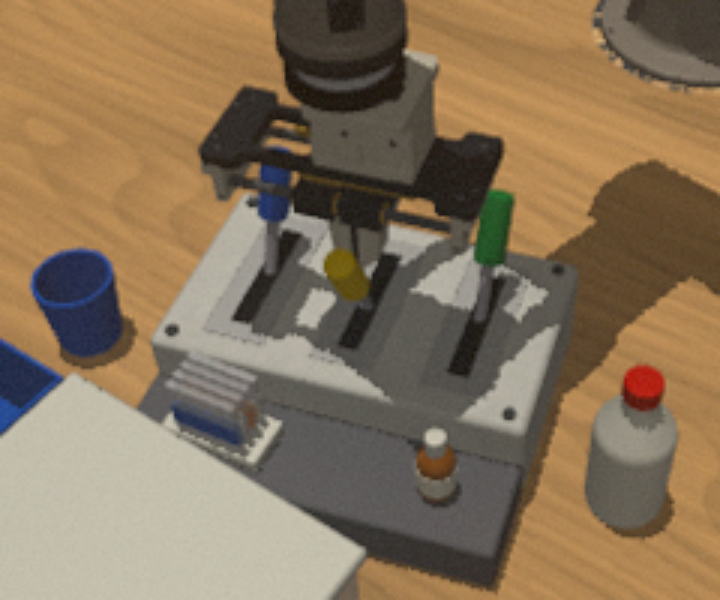

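send_rows --motion '[[[-0.001,0,0,0],[-0.002,0,0,0],[-0.002,0,0,0]]]'

```text
time: 11.75
tool_pos: [0.591, -0.0098, 0.1677]
tool_rot: [-1.571, -0.008, -2.86]
contact_force: [-2.6, -0.8, -0.4]
opening: 0.0002
```

send_rows --motion '[[[-0.001,0,0,0],[-0.002,0,0,0],[-0.002,0,0,0]]]'

```text
time: 12.05
tool_pos: [0.5931, -0.0092, 0.1677]
tool_rot: [-1.571, -0.008, -2.86]
contact_force: [-2.7, -1.8, -0.5]
opening: 0.0003
```

send_rows --motion '[[[-0.0005,0,0,0],[-0.0015,0,0,0],[-0.0015,0,0,0]]]'

```text
time: 12.35
tool_pos: [0.5942, -0.0089, 0.1677]
tool_rot: [-1.571, -0.009, -2.86]
contact_force: [-4.5, -1.0, 0.3]
opening: 0.001
```

send_rows --motion '[[[-0.0005,0,0,0],[-0.0015,0,0,0],[-0.0015,0,0,0]]]'

```text
time: 12.65
tool_pos: [0.5946, -0.0088, 0.1674]
tool_rot: [-1.571, -0.012, -2.86]
contact_force: [-7.6, -2.7, 1.3]
opening: 0.0004
```

send_rows --motion '[[[-0.0005,0,0,0],[-0.001,0,0,0],[-0.001,0,0,0]]]'

```text
time: 12.95
tool_pos: [0.5946, -0.0088, 0.1674]
tool_rot: [-1.572, -0.014, -2.86]
contact_force: [-7.9, -3.0, 2.5]
opening: 0.0003
```

```bash
python3 - <<'E'
from h import *
rep(0,0,.168)
E
```

```text
t 12.95 bank [ 0.0158 -0.0009] z 0.1674 Fbank [-8.39 -0.71] Fz 2.51 twist to align deg -0.09 [-1.572 -0.014 -2.86 ]
shift tool [ 0.0158 -0.0004 -0.0009]
```

send_rows --motion '[[[0.02,0,0,0],[0.05,0,0,0],[0.08,0,0,0],[0.105,0,0,0],[0.105,0,-0.04,0],[0.105,0,-0.08,0],[0.105,0,-0.086,0],[0.105,0,-0.086,0]]]'

```text
time: 13.75
tool_pos: [0.4708, 0.0457, 0.1697]
tool_rot: [-1.571, -0.011, -2.858]
contact_force: [0.1, -0.8, -0.5]
opening: 0.0003
```

```bash
python3 - <<'E'
from h import *
from cell import read_camera
import cv2
rep(-.075,.085,.168)
cv2.imwrite(f"pics/s4.png",cv2.resize(read_camera("scene")["frame"][120:320,160:400,::-1],None,fx=3,fy=3))
E
```

```text
t 13.75 bank [-0.0879  0.086 ] z 0.1697 Fbank [-0.11 -0.81] Fz -0.55 twist to align deg 0.05 [-1.571 -0.011 -2.858]
shift tool [-0.0129  0.0016  0.001 ]
```

View pics/s4.png

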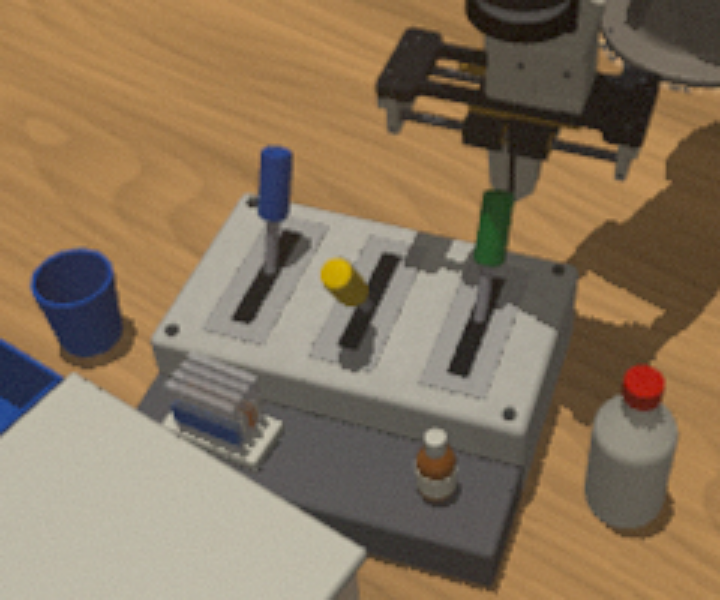

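Yellow (340,280 in the crop) is fully over and stays there. The tool is behind the green lever, so I'll feel that one now.

send_rows --motion '[[[-0.004,0.001,0,0],[-0.008,0.001,0.001,0],[-0.012,0.0015,0.001,0],[-0.014,0.0015,0.001,0],[-0.014,0.0015,0.001,0]]]'

```text
time: 14.3
tool_pos: [0.4847, 0.0473, 0.1677]
tool_rot: [-1.57, -0.013, -2.859]
contact_force: [-1.4, -1.6, 0.6]
opening: 0.0004
```

send_rows --motion '[[[-0.001,0,0,0],[-0.002,0,0,0],[-0.003,0,0,0],[-0.003,0,0,0]]]'

```text
time: 14.7
tool_pos: [0.4876, 0.0483, 0.1678]
tool_rot: [-1.571, -0.013, -2.859]
contact_force: [-4.9, -1.9, 3.5]
opening: 0.0008
```

send_rows --motion '[[[-0.001,0,0,0],[-0.002,0,0,0],[-0.003,0,0,0],[-0.003,0,0,0]]]'

```text
time: 15.1
tool_pos: [0.4907, 0.0492, 0.1677]
tool_rot: [-1.571, -0.012, -2.859]
contact_force: [-3.5, -0.8, 3.0]
opening: 0.0007
```

send_rows --motion '[[[-0.001,0,0,0],[-0.002,0,0,0],[-0.002,0,0,0]]]'

```text
time: 15.4
tool_pos: [0.4927, 0.0498, 0.1677]
tool_rot: [-1.571, -0.012, -2.859]
contact_force: [-3.4, -1.2, 3.1]
opening: 0.0004
```

send_rows --motion '[[[-0.001,0,0,0],[-0.0015,0,0,0],[-0.0015,0,0,0]]]'

```text
time: 15.7
tool_pos: [0.4938, 0.0502, 0.1677]
tool_rot: [-1.571, -0.013, -2.859]
contact_force: [-6.1, -1.8, 4.4]
opening: 0.0006
```

send_rows --motion '[[[-0.001,0,0,0],[-0.0015,0,0,0],[-0.0015,0,0,0]]]'

```text
time: 16.0
tool_pos: [0.4945, 0.0504, 0.1678]
tool_rot: [-1.571, -0.015, -2.859]
contact_force: [-7.5, -2.3, 5.0]
opening: 0.0003
```

send_rows --motion '[[[-0.001,0,0,0],[-0.0015,0,0,0],[-0.0015,0,0,0]]]'

```text
time: 16.3
tool_pos: [0.4948, 0.0505, 0.168]
tool_rot: [-1.571, -0.018, -2.859]
contact_force: [-9.5, -3.5, 7.4]
opening: 0.0004
```

send_rows --motion '[[[0.015,0,0,0],[0.03,0,0.01,0],[0.03,0,0.05,0],[0.03,0,0.09,0],[0.03,0,0.13,0],[0.03,0,0.165,0],[0.025,0,0.171,0],[0.02,0,0.171,0]]]'

```text
time: 17.1
tool_pos: [0.5242, -0.1201, 0.168]
tool_rot: [-1.571, -0.017, -2.861]
contact_force: [-0.2, 0.3, 0.3]
opening: 0.0005
```

```bash
python3 - <<'E'
from h import *
rep(-.066,-.085,.168)
E
```

```text
t 17.1 bank [-0.083  -0.0881] z 0.168 Fbank [-0.08  0.28] Fz 0.34 twist to align deg -0.13 [-1.571 -0.017 -2.861]
shift tool [-0.0169 -0.0003 -0.0032]
```

send_rows --motion '[[[-0.004,0,-0.002,0],[-0.008,0,-0.003,0],[-0.012,0,-0.003,0],[-0.014,0,-0.003,0],[-0.016,0,-0.003,0],[-0.016,0,-0.003,0]]]'

```text
time: 17.7
tool_pos: [0.5389, -0.1125, 0.1678]
tool_rot: [-1.571, -0.017, -2.861]
contact_force: [-0.1, -0.1, -0.3]
opening: 0.0006
```

send_rows --motion '[[[-0.001,0,0,0],[-0.002,0,0,0],[-0.002,0,0,0]]]'

```text
time: 18.0
tool_pos: [0.5404, -0.1121, 0.1677]
tool_rot: [-1.571, -0.018, -2.861]
contact_force: [-1.6, -1.0, 1.4]
opening: 0.0004
```

send_rows --motion '[[[-0.001,0,0,0],[-0.002,0,0,0],[-0.002,0,0,0]]]'

```text
time: 18.3
tool_pos: [0.5423, -0.1116, 0.1679]
tool_rot: [-1.571, -0.018, -2.861]
contact_force: [-3.5, -1.0, 2.7]
opening: 0.0003
```

send_rows --motion '[[[-0.001,0,0,0],[-0.0015,0,0,0],[-0.0015,0,0,0]]]'

```text
time: 18.6
tool_pos: [0.5438, -0.1113, 0.1679]
tool_rot: [-1.57, -0.018, -2.861]
contact_force: [-3.5, -1.8, 3.7]
opening: 0.0006
```

send_rows --motion '[[[-0.001,0,0,0],[-0.002,0,0,0],[-0.002,0,0,0]]]'

```text
time: 18.9
tool_pos: [0.546, -0.1108, 0.1679]
tool_rot: [-1.57, -0.017, -2.861]
contact_force: [-2.4, -2.1, 3.4]
opening: 0.0006
```

send_rows --motion '[[[-0.001,0,0,0],[-0.002,0,0,0],[-0.002,0,0,0]]]'

```text
time: 19.2
tool_pos: [0.5481, -0.1102, 0.1678]
tool_rot: [-1.57, -0.017, -2.861]
contact_force: [-2.1, -1.2, 2.8]
opening: 0.0006
```

send_rows --motion '[[[-0.001,0,0,0],[-0.002,0,0,0],[-0.002,0,0,0]]]'

```text
time: 19.5
tool_pos: [0.5503, -0.1096, 0.1678]
tool_rot: [-1.57, -0.017, -2.861]
contact_force: [-2.4, -1.7, 1.7]
opening: 0.0001
```

```bash
python3 - <<'E'
from h import *
rep(0.010,-.085,.168)
E
```

```text
t 19.5 bank [-0.055  -0.0853] z 0.1678 Fbank [-2.8  -0.93] Fz 1.74 twist to align deg -0.11 [-1.57  -0.017 -2.861]
shift tool [-0.0649 -0.0013 -0.0005]
```

send_rows --motion '[[[-0.003,0,0,0],[-0.006,0,0,0],[-0.009,0,0,0],[-0.012,0,0,0],[-0.015,0,0,0],[-0.018,0,0,0],[-0.02,0,0,0]]]'

```text
time: 20.2
tool_pos: [0.5698, -0.1039, 0.1674]
tool_rot: [-1.57, -0.017, -2.86]
contact_force: [-1.5, -1.3, 1.6]
opening: -0.0002
```

send_rows --motion '[[[-0.003,0,0,0],[-0.006,0,0,0],[-0.009,0,0,0],[-0.012,0,0,0],[-0.015,0,0,0],[-0.018,0,0,0],[-0.02,0,0,0]]]'

```text
time: 20.9
tool_pos: [0.5892, -0.0983, 0.1671]
tool_rot: [-1.57, -0.017, -2.86]
contact_force: [-2.1, -1.5, 2.7]
opening: 0.0006
```

send_rows --motion '[[[-0.003,0,0,0],[-0.006,0,0,0],[-0.009,0,0,0],[-0.012,0,0,0],[-0.015,0,0,0],[-0.018,0,0,0],[-0.02,0,0,0]]]'

```text
time: 21.6
tool_pos: [0.6086, -0.0926, 0.1664]
tool_rot: [-1.57, -0.017, -2.86]
contact_force: [-2.9, -2.2, 0.0]
opening: 0.0004
```

send_rows --motion '[[[-0.0015,0,0,0],[-0.003,0,0,0],[-0.003,0,0,0]]]'

```text
time: 21.9
tool_pos: [0.6115, -0.0917, 0.166]
tool_rot: [-1.571, -0.017, -2.86]
contact_force: [-2.3, -0.8, -0.0]
opening: 0.0008
```

```bash
python3 - <<'E'
from h import *
rep(0.0158,-.085,.168)
E
```

```text
t 21.9 bank [ 0.0089 -0.0853] z 0.166 Fbank [-2.42 -0.18] Fz -0.0 twist to align deg -0.09 [-1.571 -0.017 -2.86 ]
shift tool [-0.0069 -0.0021 -0.0003]
```

send_rows --motion '[[[-0.0015,0,0,0],[-0.003,0,0,0],[-0.004,0,0,0],[-0.004,0,0,0]]]'

```text
time: 22.3
tool_pos: [0.6155, -0.0905, 0.1659]
tool_rot: [-1.571, -0.017, -2.86]
contact_force: [-1.4, -1.6, -1.2]
opening: 0.0005
```

send_rows --motion '[[[-0.001,0,0,0],[-0.002,0,0,0],[-0.002,0,0,0]]]'

```text
time: 22.6
tool_pos: [0.6169, -0.09, 0.1657]
tool_rot: [-1.571, -0.019, -2.86]
contact_force: [-4.5, -1.9, 0.3]
opening: 0.0009
```

send_rows --motion '[[[-0.0005,0,0,0],[-0.0015,0,0,0],[-0.0015,0,0,0]]]'

```text
time: 22.9
tool_pos: [0.6172, -0.09, 0.1656]
tool_rot: [-1.571, -0.022, -2.86]
contact_force: [-7.8, -2.8, 1.8]
opening: 0.0005
```

Blue is at its end stop. Next is green.

send_rows --motion '[[[0.02,0,0,0],[0.05,0,0,0],[0.08,0,0,0],[0.105,0,0,0],[0.105,0,-0.04,0],[0.105,0,-0.08,0],[0.105,0,-0.12,0],[0.105,0,-0.15,0]]]'

```text
time: 23.7
tool_pos: [0.4749, 0.027, 0.1687]
tool_rot: [-1.571, -0.019, -2.86]
contact_force: [0.3, 0.1, -0.3]
opening: 0.0006
```

```bash
python3 - <<'E'
from h import *
from cell import read_camera
import cv2
rep(-.075,.085,.168)
cv2.imwrite(f"pics/s5.png",cv2.resize(read_camera("scene")["frame"][120:320,160:400,::-1],None,fx=3,fy=3))
E
```

```text
t 23.7 bank [-0.0892  0.0669] z 0.1687 Fbank [0.35 0.02] Fz -0.29 twist to align deg -0.08 [-1.571 -0.019 -2.86 ]
shift tool [-0.0142  0.0004 -0.0181]
```

View pics/s5.png

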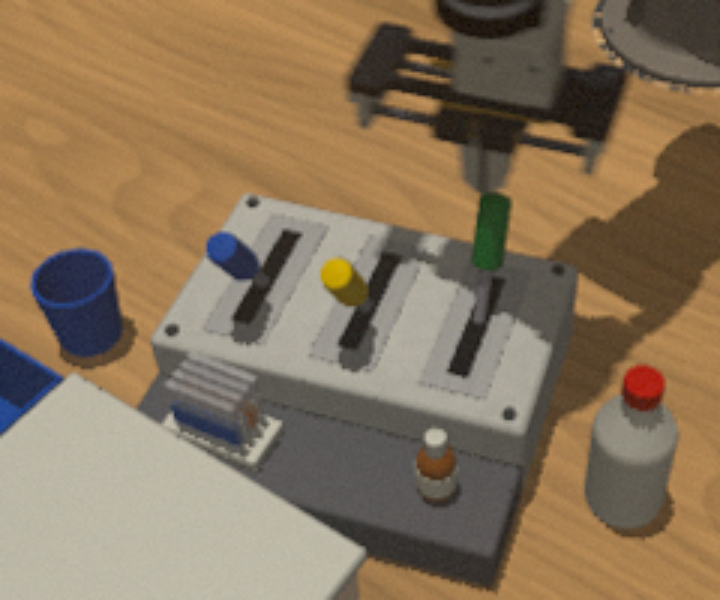

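Blue (235,255) and yellow (345,280) are both over; green (490,230) is still off.

send_rows --motion '[[[0,0,-0.015,0],[-0.005,0,-0.018,0],[-0.01,0.001,-0.018,0],[-0.015,0.001,-0.018,0],[-0.019,0.001,-0.018,0],[-0.022,0.001,-0.018,0],[-0.022,0.001,-0.018,0]]]'

```text
time: 24.45
tool_pos: [0.49, 0.0532, 0.167]
tool_rot: [-1.574, -0.02, -2.859]
contact_force: [0.1, -1.2, -0.5]
opening: 0.0007
```

send_rows --motion '[[[-0.001,0,0,0],[-0.002,0,0,0],[-0.002,0,0,0]]]'

```text
time: 24.75
tool_pos: [0.4916, 0.0536, 0.1669]
tool_rot: [-1.574, -0.021, -2.859]
contact_force: [-1.0, -0.6, -0.3]
opening: 0.0004
```

send_rows --motion '[[[-0.001,0,0,0],[-0.002,0,0,0],[-0.002,0,0,0]]]'

```text
time: 25.05
tool_pos: [0.4935, 0.0541, 0.167]
tool_rot: [-1.574, -0.021, -2.859]
contact_force: [-3.5, -1.1, 2.9]
opening: 0.0001
```

send_rows --motion '[[[-0.001,0,0,0],[-0.0015,0,0,0],[-0.0015,0,0,0]]]'

```text
time: 25.35
tool_pos: [0.495, 0.0546, 0.167]
tool_rot: [-1.574, -0.021, -2.859]
contact_force: [-2.5, -0.7, 2.4]
opening: 0.0006
```

```bash
python3 - <<'E'
from h import *
rep(0.0158,.085,.168)
E
```

```text
t 25.35 bank [-0.0622  0.0878] z 0.167 Fbank [-2.6   0.01] Fz 2.42 twist to align deg -0.01 [-1.574 -0.021 -2.859]
shift tool [-0.0779 -0.0026  0.0028]
```

send_rows --motion '[[[-0.001,0,0,0],[-0.002,0,0.001,0],[-0.002,0,0.001,0]]]'

```text
time: 25.65
tool_pos: [0.4973, 0.0544, 0.1668]
tool_rot: [-1.574, -0.021, -2.859]
contact_force: [-2.1, 0.9, 1.4]
opening: 0.0003
```

send_rows --motion '[[[-0.001,0,0,0],[-0.002,0,0.001,0],[-0.002,0,0.001,0]]]'

```text
time: 25.95
tool_pos: [0.4997, 0.054, 0.1667]
tool_rot: [-1.574, -0.021, -2.859]
contact_force: [-2.1, 0.7, 0.4]
opening: 0.0004
```

send_rows --motion '[[[-0.001,0,0,0],[-0.002,0,0,0],[-0.003,0,0,0],[-0.003,0,0,0]]]'

```text
time: 26.35
tool_pos: [0.5029, 0.0548, 0.1667]
tool_rot: [-1.574, -0.02, -2.859]
contact_force: [-2.0, -0.6, 1.2]
opening: 0.0002
```

Green is free now. Continue the throw.

send_rows --motion '[[[-0.003,0,0,0],[-0.006,0,0,0],[-0.009,0,0,0],[-0.012,0,0,0],[-0.015,0,0,0],[-0.018,0,0,0],[-0.02,0,0,0]]]'

```text
time: 27.05
tool_pos: [0.5224, 0.0605, 0.1662]
tool_rot: [-1.574, -0.02, -2.859]
contact_force: [-1.7, -0.8, 1.0]
opening: 0.0005
```

send_rows --motion '[[[-0.003,0,0,0],[-0.006,0,0,0],[-0.009,0,0,0],[-0.012,0,0,0],[-0.015,0,0,0],[-0.018,0,0,0],[-0.02,0,0,0]]]'

```text
time: 27.75
tool_pos: [0.5418, 0.0661, 0.1659]
tool_rot: [-1.574, -0.02, -2.859]
contact_force: [-1.8, -1.4, 3.1]
opening: 0.0007
```

send_rows --motion '[[[-0.003,0,0,0],[-0.006,0,0,0],[-0.009,0,0,0],[-0.012,0,0,0],[-0.015,0,0,0],[-0.018,0,0,0],[-0.02,0,0,0]]]'

```text
time: 28.45
tool_pos: [0.5611, 0.0718, 0.1651]
tool_rot: [-1.574, -0.021, -2.859]
contact_force: [-2.1, -0.8, -0.1]
opening: 0.0004
```

```bash
python3 - <<'E'
from h import *
rep(0.0158,.085,.168)
E
```

```text
t 28.45 bank [0.0061 0.0858] z 0.1651 Fbank [-2.23 -0.24] Fz -0.08 twist to align deg -0.01 [-1.574 -0.021 -2.859]
shift tool [-0.0096 -0.0031  0.0008]
```

send_rows --motion '[[[-0.002,0,0,0],[-0.004,0,0,0],[-0.006,0,0,0],[-0.006,0,0,0]]]'

```text
time: 28.85
tool_pos: [0.5671, 0.0735, 0.165]
tool_rot: [-1.574, -0.021, -2.859]
contact_force: [-2.1, -0.5, -0.8]
opening: 0.0004
```

send_rows --motion '[[[-0.001,0,0,0],[-0.002,0,0,0],[-0.002,0,0,0]]]'

```text
time: 29.15
tool_pos: [0.5686, 0.074, 0.1647]
tool_rot: [-1.574, -0.022, -2.859]
contact_force: [-3.9, -2.5, -0.1]
opening: 0.0007
```

send_rows --motion '[[[-0.0005,0,0,0],[-0.0015,0,0,0],[-0.0015,0,0,0]]]'

```text
time: 29.45
tool_pos: [0.569, 0.0741, 0.1645]
tool_rot: [-1.574, -0.025, -2.859]
contact_force: [-6.2, -2.5, 1.2]
opening: 0.0002
```

Green has hit its stop, so I'll back away and up.

send_rows --motion '[[[0.02,0,0,0],[0.05,0,0,0],[0.08,0,0,0],[0.11,0,0,0],[0.12,-0.03,0,0],[0.12,-0.06,0,0],[0.12,-0.06,0,0],[0.12,-0.06,0,0]]]'

```text
time: 30.25
tool_pos: [0.4563, 0.0409, 0.2283]
tool_rot: [-1.573, -0.021, -2.859]
contact_force: [0.5, -0.2, -0.3]
opening: 0.0002
```

```bash
python3 - <<'E'
from h import *
from cell import read_camera
import cv2
rep()
for n,f in (("scene",np.s_[120:320,160:400]),("side",np.s_[100:300,200:440])):
    c=read_camera(n);cv2.imwrite(f"pics/{n}6.png",cv2.resize(c["frame"][f][:,:,::-1],None,fx=3,fy=3))
    for y in(.085,0,-.085):
        for th in (.9,1.0):
            l=th-.5;p=np.append(C+RB@[.115*np.sin(l),y],.072+.115*np.cos(l));u=proj(c,p);print(n,y,th,((u[0]-f[1].start)*3,(u[1]-f[0].start)*3))
E
```

```text
t 30.25 bank [-0.1032  0.0854] z 0.2283 Fbank [ 0.37 -0.34] Fz -0.31 twist to align deg -0.01 [-1.573 -0.021 -2.859]
scene 0.085 0.9 (np.float64(457.9439518395089), np.float64(282.47231156505757))
scene 0.085 1.0 (np.float64(453.35151425573497), np.float64(298.5872852615209))
scene 0 0.9 (np.float64(338.53752592901986), np.float64(255.33361595221064))
scene 0 1.0 (np.float64(333.5139830346412), np.float64(271.0108038689241))
scene -0.085 0.9 (np.float64(223.74880811155822), np.float64(229.24443315586504))
scene -0.085 1.0 (np.float64(218.33070001127362), np.float64(244.50533743727726))
side 0.085 0.9 (np.float64(216.05706979854784), np.float64(223.5545498677738))
side 0.085 1.0 (np.float64(205.73004850400167), np.float64(223.86642092776552))
side 0 0.9 (np.float64(271.08814983273413), np.float64(162.36411969870264))
side 0 1.0 (np.float64(260.8794095914498), np.float64(163.036802719991))
side -0.085 0.9 (np.float64(321.4458966827188), np.float64(106.37008523342351))
side -0.085 1.0 (np.float64(311.372850482887), np.float64(107.34265376053898))
```

View pics/scene6.png

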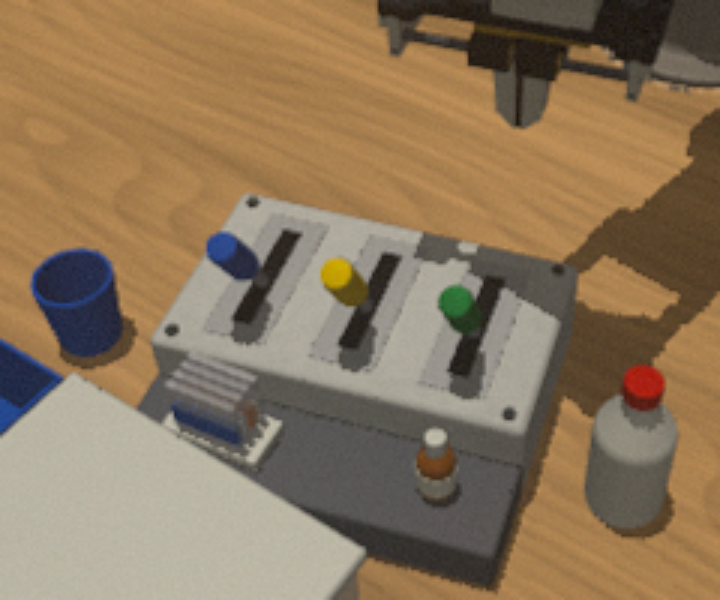

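View pics/side6.png

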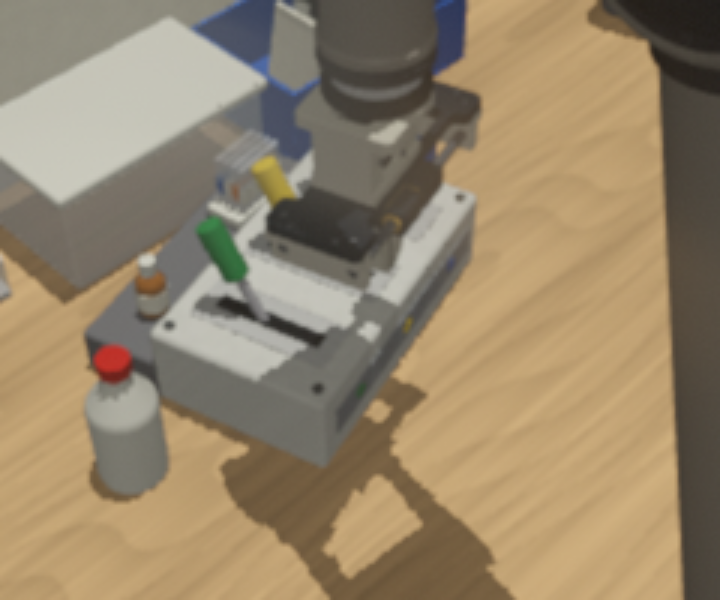

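All three lever tips sit at the predicted 1.0 rad positions: blue (222,242), yellow (338,270) and green (456,298). The bystanders look unmoved and the tool is clear, so I'll hand in.

```bash
python3 -c "
from cell import hand_in
print(hand_in())"
```

```text
the job is handed in; nothing more can be done
None
```

All three levers are fully over and the job is handed in; `hand_in` reported no verdict.

- **Order:** I felt out the levers with closed fingers in 1–3 mm steps. Blue and green were blocked at first, so I backed off each at about 12–13 N measured. The free order was yellow, then blue, then green, and I pushed each one to its end stop at about 7–9 N. Forces were only read at the end of each move, so brief peaks between readings were not seen. The highest reading was about 13 N, against the 20 N limit.
- **Last checks:** In the final scene picture all three lever tips lie within about 5 zoomed pixels (2 camera pixels) of where they should be at 1.0 rad. In the side view green and yellow look over, but the gripper hid blue, so blue was confirmed in one view only. The bystanders in view look unmoved by eye; I did not measure them. The marker was outside the last cropped pictures, but the arm never went near it.
- **At hand-in:** The tool had backed off about 100 mm and up, and its force reading was near zero. The clock was at about 30 s of the 67 s allowed. No check failed or disagreed.

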